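# Hang a painted board on the drying rail between its neighbours

### The arm

A 6-joint arm with a two-finger parallel gripper is mounted at the origin on the work surface. World frame = base frame: x ahead of the robot, y to its left, z up, the work surface at z = 0. Lengths are in m, angles in rad, forces in N, time in s.
With the tool pointing down it reaches from about 0.275 to 0.75 m from the base axis. Payload 10.2 kg.
Tool frame: the origin (TCP) lies midway between the tips of the shut fingers; the grasp point (between the pads) lies 19 mm behind it; z points along the fingers, y is the line along which they close (so a half turn about z gives the same grasp; the last joint's range is limited). The gripper opens to 88 mm and grips with 3 to 60 N. Pads are 18 mm wide; open, the fingers measure 123 mm over their backs; the gripper's body (75 mm by 187 mm) begins 45 mm behind the grasp point.
Start: joints at [0.951, 0.313, 1.498, -0, 1.331, -0.223], TCP at [0.203, 0.484, 0.239] pointing down, gripper open.
Joint ranges: [-2.94, 2.94], [-0.97, 2.17], [0.19, 2.56], [-1.23, 4.37], [0.02, 3.11], [-2.88, 2.88]. Speed limits (rad/s): [2.39, 2.39, 3.01, 3.14, 3.14, 3.14].

### API

Orientations are given as a unit quaternion [x, y, z, w].
In Python, from bench import r gives the robot as it stands. The module is installed in compiled form; this text tells all that it offers.
- The arm moves only by the tool step_arm, never from a script. Its argument "steps" is a list of rows, each an object with "dp": the shift along the tool's x, y, z in cm, a list of three; "twist": the turn, a rotation vector about the tool's x, y, z in degrees, a list of three; "grip": the finger opening in cm, from 0 to 8.81. A call has exactly 8 rows; each row is the pose to reach, as a shift and turn from the pose commanded when the call began, along the tool's axes at that moment; what a row does not reach only later rows make up. A row lasts 1/12 s, in which the tool goes at most 41.7 mm and 7.16 degrees, less where a joint would pass 70% of its speed; a pose out of reach is approached as far as the arm can. A call with a gripper value outside its range is refused whole. The fingers move at their own pace and stop on an object; "squeeze" is the grip in N (left out, the last holds). Time passes only in rows, so rows that repeat a pose let the fingers close, or fill a call up. It gives the time, the measured TCP pose, the force, the opening and the grip force at its end, in the units of the state.
- r.observe(): the state, without advancing time (a new reading comes with each control period).
- r.grab_frame(name): name is "scene" or "side" or "wrist"; returns a dict with "image" (384x512x3 uint8, red, green, blue), "camera_matrix" (3x3 intrinsics, pixels), "world_from_camera" (4x4, takes a point from camera to world coordinates). Camera axes: x right, y down, z forward; pixel columns grow to the right and rows downward; lengths in m; the calibration is good to about 2 mm. A picture is of the moment at which its call begins. There is no depth.
- r.job_done(): hands the job in; it is judged then, once.
The state is a dict: "time": time; "joints": joint angles; "joint_vel": joint speeds; "effort": joint torques, N m; "eef_pos": TCP position; "ee_rot": TCP orientation; "ft_force": force on the tool from outside, world axes, zero at the start; "ft_torque": the same for the moment, N m; "opening": finger opening in m; "finger_force": force on a finger pad.
Only numpy, scipy, OpenCV 4.12 (cv2) and the standard library are available. Lean on these libraries where they do the work, as an engineer would, in place of code of your own. Each camera call takes 0.05 s, during which the arm holds its last target. There are 200 camera calls.

### The job

Take the small painted board out of its wooden block and hang it by its hook on the drying rail, in the narrow gap between the board and the palette that already hang there, so that its hook drops fully into the notch of the saddle strip on the rail and it hangs by itself. Lower it gently, feeling for the notch, and let go only once the hook is right down in it, so that it never drops; do not shove the hanging neighbours along or knock them off. Leave the glass water pot where it stands.

Things in the scene. Friction and masses are not known exactly. Their poses are not given: they have to be found in the camera images.
- board: The loose board to hang: hardboard 72 wide (y), 5 thick (x), 120 high (z) mm, picture on its -x face, about 160 g. Origin: middle of its lower edge, z up. A steel clip, 60 wide, x -12.5 to 2.5, z 112 to 130, grips its top and carries a hook and a tab. It starts upright in the slotted block, lower edge 12 mm above the table; lift it straight out.
- board_hook (a point): Middle of the underside of the board's hook, at x 12.25, y 0, z 150 mm from the board's origin, same axes; it is what rests on the rail. The hook is a steel strap 12 wide (y), 4 thick: it rises at x -1.5 to 2.5 of the board, runs to +x and turns down as a lip at x 22 to 26 that ends at z 132. Throat 19.5 mm, open downward.
- board_tab (a point): Centre of the solid steel tab to grip, on top of the board's hook, at x 0, y 0, z 174 mm from the board's origin, same axes. Tab: 24 wide (y), 10 thick (x), 40 high, up to z 194; the hook's top below it is at z 154.
- stand: Fixed wooden block, 70 (x) x 120 (y) x 40 mm high, in whose slot (8 x 78 mm, 28 deep, along y) the board stands. Origin: centre of its underside.
- rack: Fixed drying rack. Origin: on the table under the rail's middle; z up, rail along y, +x away from the robot. Rail: flat aluminium bar, x -6 to 6, 400 mm long, z 176 to 200; wooden posts at y -190 and 190, feet below. Things hang on its front (-x), their hooks' lips behind it (+x).
- rail_mid (a point): Middle of the rail's top, z 200 mm over the rack's origin, same axes. Near it a rigid grey saddle strip is clamped on the rail: 12 thick, 84 long, top at z 210, with one notch in its middle, 16 mm wide (y), down to z 200. The notch is anywhere up to 14 mm (y) either side of this point, not reported: look or feel for it. A hook stops at z 210 on the strip, at 200 in the notch.
- card: Hanging neighbour: painted hardboard panel, 90 wide (y), 130 high, 5 thick mm, 140 g or less, loose on the rail by a hook like the board's, without tab. Left or right of the gap, its centre 101 to 106 mm from the rack's middle. Origin: middle of its lower edge, z up, +x to the back; hook's underside at z 160. Slides or swings if pushed.
- palette: Hanging neighbour: white plastic palette with six paint wells, 90 wide (y), 130 high, 5 thick mm, 140 g or less, loose on the rail by a hook like the board's, without tab. Left or right of the gap, its centre 101 to 106 mm from the rack's middle. Origin: middle of its lower edge, z up, +x to the back; hook's underside at z 160. Slides or swings if pushed.
- waterpot: Loose open glass water pot, 84 mm across, 100 high, standing on the table; origin: centre of its underside. Leave it alone.

How it is judged:
On the way:
1. still in the gripper, the board is lowered until its hook is down in the notch (z of board_hook in the frame of rack between 0.195 and 0.2045 m and y of board_hook in the frame of rack between -0.025 and 0.025 m and x of board_hook in the frame of rack between -0.012 and 0.012 m and contact force between the fingers and board above 1 N), for 0.1 s.
At the end, for the whole second after the job is handed in: The board hangs upright (0.4 rad), swaying little (0.4 m/s), by its hook in the notch: hook point 195 to 204.5 mm over the rack origin, within 25 mm of its middle along and 12 mm across the rail, parallel within 0.45 rad. Neighbours upright, within 25 mm of their places, the pot within 20 mm (z of board_hook in the frame of rack between 0.195 and 0.2045 m and y of board_hook in the frame of rack between -0.025 and 0.025 m and x of board_hook in the frame of rack between -0.012 and 0.012 m and angle between board's own z axis and vertical below 0.4 rad and angle between the x axis of board and the x axis of rack, either way round below 0.45 rad and linear speed of board below 0.4 m/s and z of each of card, palette in the frame of rack above 0.03 m and distance of each of card, palette from where it was at the start of the episode below 0.025 m and angle between each of card, palette's own z axis and vertical below 0.3 rad and distance of waterpot from where it was at the start of the episode below 0.02 m); the robot touches nothing.
It fails at once if a hanging neighbour was shoved by more than 40 mm or knocked off (distance of any of card, palette from where it was at the start of the episode above 0.04 m).
It fails at once if the board was pressed or knocked against the rack with more than 80 N (contact force between board and rack above 80 N).
It fails at once if the water pot was tipped (angle between waterpot's own z axis and vertical above 0.4 rad).
It also fails if it takes over 58 s, if anything falls off the work surface, if the arm or the gripper's body presses on something with over 40 N, if the wrist force passes 120 N, or if a joint passes its speed limit or range.

## Working session

There is one attempt and no reset: what is moved stays moved. The work goes in short steps, Python scripts to look and compute and a tool call to move; the robot and the scene stay as the last step left them, time stands still between calls to the robot, and variables do not carry over. Pictures are saved under pics/ and viewed, at most 10 in all, crops included, and the job is handed in when it is done.

Besides the shell and the picture viewer there is one more tool, called after ">>>" by a JSON object that holds its "fn" and its "kwargs". step_arm: Moves the arm, as the interface text tells. Its arguments: {"type":"object","properties":{"steps":{"type":"array"},"squeeze":{"type":"number"}},"required":["steps"]}

```bash
mkdir -p pics
cat > h.py <<'E'
import numpy as np,cv2,pickle
from scipy.spatial.transform import Rotation as R
from bench import r
def grab(n,f):
    d=r.grab_frame(n); cv2.imwrite(f'pics/{f}.png',d['image'][:,:,::-1]); pickle.dump(d,open(f'pics/{f}.pkl','wb')); return d
def load(f): return pickle.load(open(f'pics/{f}.pkl','rb'))
def ray(d,u,v):
    T=np.array(d['world_from_camera']);k=np.linalg.inv(d['camera_matrix'])@[u,v,1]
    return T[:3,3],T[:3,:3]@k
def atz(d,u,v,z):
    o,k=ray(d,u,v); return o+k*(z-o[2])/k[2]
def proj(d,p):
    T=np.linalg.inv(d['world_from_camera']);c=T[:3,:3]@np.array(p)+T[:3,3];q=np.array(d['camera_matrix'])@c;return q[:2]/q[2]
def tri(*a):
    A=np.zeros((3,3));b=np.zeros(3)
    for d,u,v in a:
        o,k=ray(d,u,v);k=k/np.linalg.norm(k);P=np.eye(3)-np.outer(k,k);A+=P;b+=P@o
    return np.linalg.solve(A,b)
E
python3 - <<'E'
from h import *
a=grab('scene','s1')['image'];b=grab('side','d1')['image']
for n in('s1','d1'):
    T=load(n)['world_from_camera'];print(n,np.round(T,3).tolist())
cv2.imwrite('pics/s1b.png',cv2.resize(a,(800,600),interpolation=3)[:,:,::-1])
cv2.imwrite('pics/d1b.png',cv2.resize(b,(800,600),interpolation=3)[:,:,::-1])
o=r.observe();print(o['eef_pos'],o['ee_rot'],o['ft_force'],R.from_quat(o['ee_rot']).as_matrix().round(3).tolist())
E
```

```text
s1 [[0.091, 0.655, -0.75, 1.259], [0.996, -0.051, 0.076, -0.051], [0.012, -0.754, -0.657, 0.744], [0.0, 0.0, 0.0, 1.0]]
d1 [[-0.926, 0.264, -0.27, 0.756], [0.377, 0.667, -0.642, 0.566], [0.011, -0.697, -0.717, 0.717], [0.0, 0.0, 0.0, 1.0]]
[0.20277532 0.48403193 0.23824649] [ 1.97106717e-01  9.80381889e-01 -4.96474659e-04 -2.17135221e-04] [-0.45059465 -0.2486001   0.50623782] [[-0.922, 0.386, -0.001], [0.386, 0.922, -0.001], [0.0, -0.001, -1.0]]
```

View pics/s1b.png

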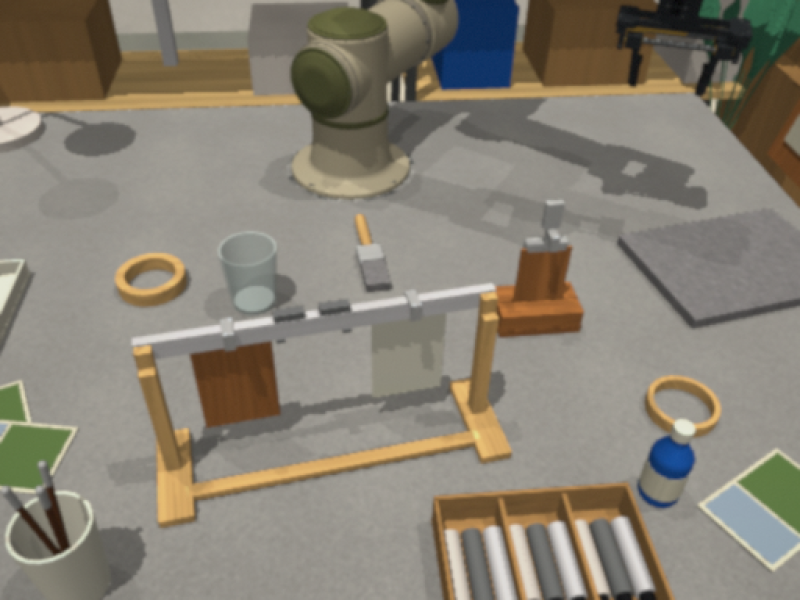

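View pics/d1b.png

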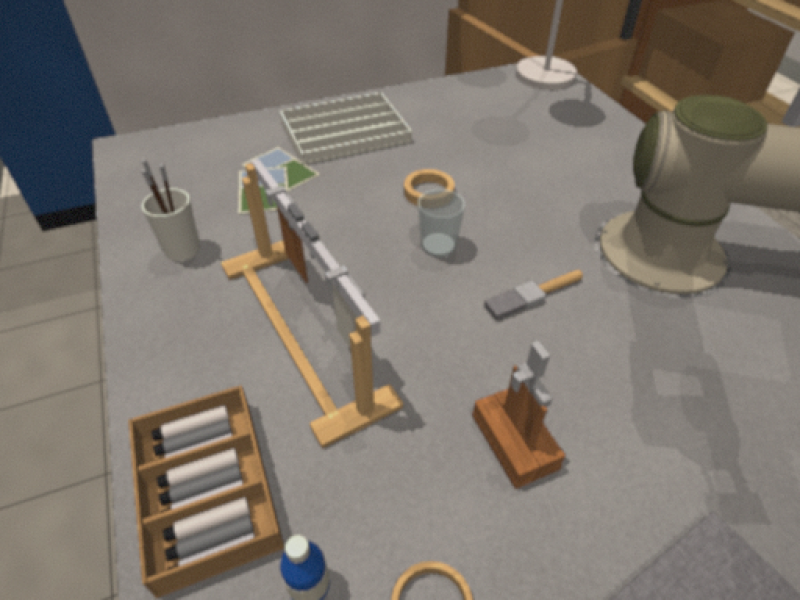

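Scene view: the rail runs from (135,345) to (495,293), the dark saddle strip is at about (275-350,310), and the block with board is at (540,270). The side view shows the tab at (538,360). I'll enlarge crops of both.

Run:
```python
from h import *
a=load('s1')['image'][:,:,::-1];b=load('d1')['image'][:,:,::-1]
# scene: rail crop u80-330,v180-235 ; stand crop
A=cv2.resize(a[175:235,80:330],None,fx=3.2,fy=3.2,interpolation=3)   #800x192
B=cv2.resize(a[122:218,310:380],None,fx=4,fy=4,interpolation=3)  #280x384
C=cv2.resize(b[98:218,155:250],None,fx=3.2,fy=3.2,interpolation=3) #304x384
D=cv2.resize(b[215:315,300:365],None,fx=3.2,fy=3.2,interpolation=3) #208x320
o=np.zeros((600,800,3),np.uint8);o[:192,:800]=A;o[200:584,:280]=B;o[200:584,284:588]=C;o[200:520,592:800]=D
cv2.imwrite('pics/c1.png',o)
```

```text
(no output)
```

View pics/c1.png

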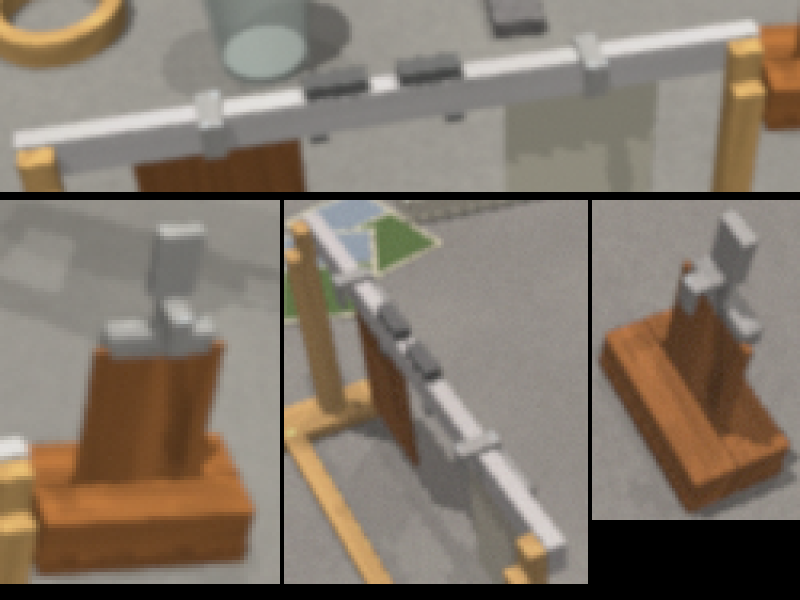

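Run:
```python
from h import *
s=load('s1');d=load('d1')
S=lambda x,y:(80+x/3.2,175+y/3.2)
B=lambda x,y:(310+x/4,122+(y-200)/4)
C=lambda x,y:(155+(x-284)/3.2,98+(y-200)/3.2)
D=lambda x,y:(300+(x-592)/3.2,215+(y-200)/3.2)
L=atz(s,*S(18,139),.2);Rr=atz(s,*S(756,29),.2);m=(L+Rr)/2
v=Rr-L;print('rail',L,Rr,m,np.linalg.norm(v),'yaw',np.degrees(np.arctan2(-v[0],v[1])))
L2=atz(d,*C(314,217),.2);R2=atz(d,*C(556,548),.2);v2=R2-L2
print('rail side',L2,R2,(L2+R2)/2,np.linalg.norm(v2),np.degrees(np.arctan2(-v2[0],v2[1])))
e=v/np.linalg.norm(v)
for n,p in [('Lend',(304,90)),('n1',(369,77)),('n2',(397,72)),('Rend',(461,61))]:
    q=atz(s,*S(*p),.21);print(n,q,(q-m)@e)
for n,p in [('sLend',(381,309)),('n1',(404,340)),('n2',(414,350)),('Rend',(437,372))]:
    q=atz(d,*C(*p),.21);print(n,q,(q-(L2+R2)/2)@(v2/np.linalg.norm(v2)))
print('tab',tri((s,*B(182,232)),(d,*D(742,226))),atz(s,*B(182,232),.206),atz(d,*D(742,226),.206))
f=[atz(s,*B(*p),.04) for p in [(38,514),(249,508),(218,434)]];print('stand',f,np.linalg.norm(f[1]-f[0]),np.linalg.norm(f[1]-f[2]))
g=[atz(d,*D(*p),.04) for p in [(603,358),(692,482),(787,446)]];print('stand side',g,np.linalg.norm(g[1]-g[0]),np.linalg.norm(g[1]-g[2]))
for a,b in((f[0],f[1]),(g[0],g[1])): print('yaw',np.degrees(np.arctan2(-(b-a)[0],(b-a)[1])))
```

```text
rail [ 0.67467143 -0.25686333  0.2       ] [0.61727232 0.13619969 0.2       ] [ 0.64597188 -0.06033182  0.2       ] 0.39723191699416366 yaw 8.30819461894242
rail side [ 0.67218175 -0.25211051  0.2       ] [0.61452824 0.1377231  0.2       ] [ 0.643355  -0.0571937  0.2      ] 0.39407381256721524 8.412641585547178
Lend [ 0.65982934 -0.11177533  0.21      ] -0.05290599219423319
n1 [ 0.65225226 -0.0780924   0.21      ] -0.018481687693423964
n2 [ 0.64941932 -0.0633772   0.21      ] -0.0035115634271602
Rend [ 0.64320498 -0.0293105   0.21      ] 0.031095567663616035
sLend [ 0.65471356 -0.10604469  0.21      ] -0.04998712868822493
n1 [ 0.64873958 -0.06702273  0.21      ] -0.010511036337055564
n2 [ 0.64527873 -0.05427508  0.21      ] 0.0026057789271650574
Rend [ 0.63727145 -0.02678893  0.21      ] 0.030967648459119285
tab [0.45497888 0.2489609  0.20443111] [0.46034939 0.24828346 0.206     ] [0.45398905 0.24826538 0.206     ]
stand [array([0.4851565 , 0.18713416, 0.04      ]), array([0.48942638, 0.3056888 , 0.04      ]), array([0.42418317, 0.30627133, 0.04      ])] 0.11863150796372132 0.06524580820708897
stand side [array([0.5010686 , 0.20719706, 0.04      ]), array([0.49037156, 0.3062585 , 0.04      ]), array([0.42275206, 0.30739018, 0.04      ])] 0.09963731813708429 0.06762896598115097
yaw -2.062680932671948
yaw 6.163139774299274
```

Rail yaw is about 8.4° with its middle near (0.645,-0.059), and the 84 mm strip checks out. The notch is about 10 mm to -y of the middle. The board's tab is at about (0.456,0.2485), top at z 0.206, yaw about -1.5°. Next I move above the tab and look with the wrist camera.

>>> {"fn": "step_arm", "kwargs": {"steps": [{"dp": [-1.5,-0.5,-0.5],"twist": [0,0,3],"grip": 5},{"dp": [-4.5,-1.7,-1],"twist": [0,0,9],"grip": 5},{"dp": [-8,-3,-2],"twist": [0,0,16],"grip": 5},{"dp": [-11.5,-4.2,-3],"twist": [0,0,23],"grip": 5},{"dp": [-15,-5.5,-3],"twist": [0,0,30],"grip": 5},{"dp": [-18,-6.7,-3],"twist": [0,0,36],"grip": 5},{"dp": [-19.5,-7.2,-3],"twist": [0,0,40],"grip": 5},{"dp": [-20,-7.4,-3],"twist": [0,0,42],"grip": 5}]}}

```text
time: 0.77
eef_pos: [0.3603, 0.337, 0.2684]
ee_rot: [0.538, 0.843, -0.0, 0.0]
ft_force: [-0.6, 0.7, -0.1]
opening: 0.0499
finger_force: 0.0
```

```bash
cat >> h.py <<'E'
def delta(p,yaw):
    "to TCP p, tool y at yaw deg, tool down: dp cm in tool axes, twist deg"
    o=r.observe();M=R.from_quat(o['ee_rot']);x=np.array(o['eef_pos'])
    yd=np.radians(yaw);Y=np.array([np.cos(yd),np.sin(yd),0]);Z=np.array([0,0,-1.]);G=R.from_matrix(np.c_[np.cross(Y,Z),Y,Z])
    print('t',round(o['time'],2),'at',x.round(4),'dp',(M.inv().apply(np.array(p)-x)*100).round(2),'tw',np.degrees((M.inv()*G).as_rotvec()).round(2),'f',np.round(o['ft_force'],1),'open',round(o['opening'],4),'ff',np.round(o['finger_force'],1))
E
python3 -c "
from h import *
delta([.456,.2485,.265],-1.5)"
```

```text
t 0.77 at [0.3603 0.337  0.2684] dp [-12.06   4.95   0.34] tw [-0.03  0.03 26.41] f [-0.6  0.7 -0.1] open 0.0499 ff 0.0
```

>>> {"fn": "step_arm", "kwargs": {"steps": [{"dp": [-2,0.8,0],"twist": [0,0,5],"grip": 5},{"dp": [-5,2,0],"twist": [0,0,11],"grip": 5},{"dp": [-8,3.3,0],"twist": [0,0,17],"grip": 5},{"dp": [-10.5,4.3,0],"twist": [0,0,22],"grip": 5},{"dp": [-11.7,4.8,0],"twist": [0,0,25.5],"grip": 5},{"dp": [-12.1,5,0],"twist": [0,0,26.4],"grip": 5},{"dp": [-12.1,5,0],"twist": [0,0,26.4],"grip": 5},{"dp": [-12.1,5,0],"twist": [0,0,26.4],"grip": 5}]}}

```text
time: 1.43
eef_pos: [0.4549, 0.2515, 0.2686]
ee_rot: [0.713, 0.701, -0.0, -0.0]
ft_force: [0.4, 0.3, 1.1]
opening: 0.0499
finger_force: 0.0
```

```bash
python3 -c "
from h import *
w=grab('wrist','w1');cv2.imwrite('pics/w1b.png',cv2.resize(w['image'],(800,600),interpolation=3)[:,:,::-1])
delta([.456,.2485,.265],-1.5)"
```

```text
t 1.48 at [0.4548 0.2516 0.2687] dp [-0.31  0.13  0.37] tw [-0.02 -0.01  0.55] f [ 0.2  0.4 -0.1] open 0.0495 ff 0.0
```

View pics/w1b.png

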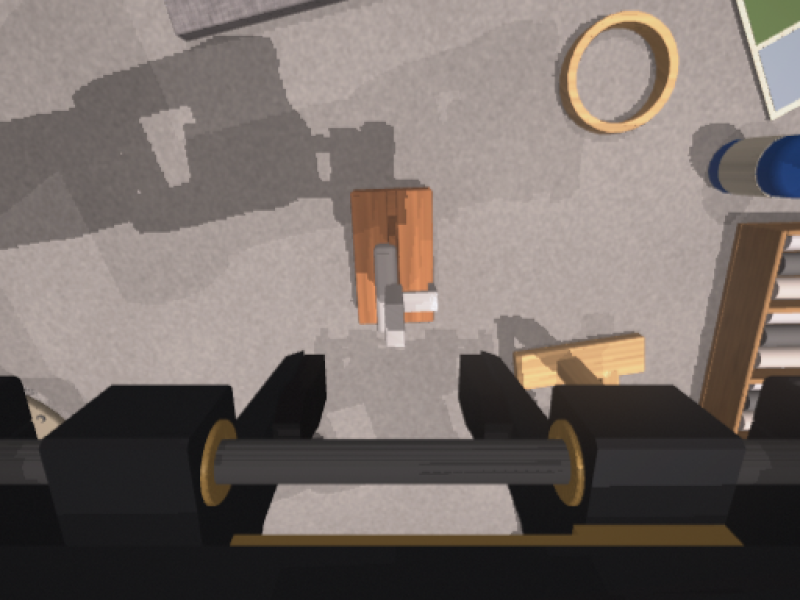

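```bash
python3 -c "
from h import *
w=load('w1');k=1.5625
for p in [(396,338),(387,347),(405,347),(387,331),(405,331)]: print(p,atz(w,p[0]/k,p[1]/k,.206))
a=atz(w,351/k,190/k,.04);b=atz(w,432/k,188/k,.04);print(a,b)
print(atz(w,358/k,322/k,.04),atz(w,434/k,321/k,.04))
print('scene top',atz(load('s1'),310+182/4,122+32/4,.206),w['world_from_camera'][:3,3],proj(w,[.456,.2485,.206])*k)
"
```

```text
(396, 338) [0.45794646 0.2417253  0.206     ]
(387, 347) [0.45316845 0.23674338 0.206     ]
(405, 347) [0.46258119 0.23657919 0.206     ]
(387, 331) [0.45334969 0.24569947 0.206     ]
(405, 331) [0.46265369 0.24553749 0.206     ]
[0.42265942 0.30866161 0.04      ] [0.49098001 0.30912864 0.04      ]
[0.42385121 0.19016821 0.04      ] [0.49403143 0.18992972 0.04      ]
scene top [0.46034939 0.24828346 0.206     ] [0.45697872 0.32697998 0.41391545] [392.0348508  325.83768456]
```

The wrist view shows the tab's lit top at (396,338) and the block's edges square to the image. Tab centre is about (0.458,0.2485) and yaw about 0.5°. I'll descend in two stages.

>>> {"fn": "step_arm", "kwargs": {"steps": [{"dp": [-0.2,0.2,0.3],"twist": [0,0,-1.4],"grip": 5},{"dp": [-0.3,0.3,1],"twist": [0,0,-1.4],"grip": 5},{"dp": [-0.3,0.3,2],"twist": [0,0,-1.4],"grip": 5},{"dp": [-0.3,0.3,3],"twist": [0,0,-1.4],"grip": 5},{"dp": [-0.3,0.3,4],"twist": [0,0,-1.4],"grip": 5},{"dp": [-0.3,0.3,4.5],"twist": [0,0,-1.4],"grip": 5},{"dp": [-0.3,0.3,4.5],"twist": [0,0,-1.4],"grip": 5},{"dp": [-0.3,0.3,4.5],"twist": [0,0,-1.4],"grip": 5}]}}

```text
time: 2.15
eef_pos: [0.4585, 0.2476, 0.2236]
ee_rot: [0.705, 0.709, -0.0, -0.0]
ft_force: [-0.3, -1.2, 0.3]
opening: 0.05
finger_force: 0.0
```

```bash
python3 -c "
from h import *
w=grab('wrist','w2');cv2.imwrite('pics/w2b.png',cv2.resize(w['image'],(800,600),interpolation=3)[200:500,150:650,::-1])
delta([.458,.2485,.176],.5)"
```

```text
t 2.2 at [0.4587 0.2476 0.224 ] dp [ 0.09 -0.07  4.8 ] tw [ 0.02 -0.01 -0.24] f [0.8 0.5 0.2] open 0.0503 ff 0.0
```

View pics/w2b.png

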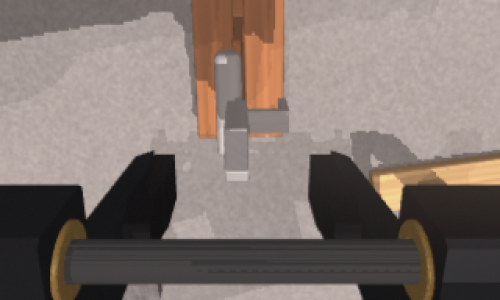

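The tab, at crop (237,150), is centred between the fingers at 175 and 309, with the hook pointing right (+x). I go down and grip.

>>> {"fn": "step_arm", "kwargs": {"steps": [{"dp": [0.1,0,0.6],"twist": [0,0,0],"grip": 5},{"dp": [0.1,0,1.6],"twist": [0,0,0],"grip": 5},{"dp": [0.1,0,2.8],"twist": [0,0,0],"grip": 5},{"dp": [0.1,0,4],"twist": [0,0,0],"grip": 5},{"dp": [0.1,0,4.6],"twist": [0,0,0],"grip": 5},{"dp": [0.1,0,4.8],"twist": [0,0,0],"grip": 5},{"dp": [0.1,0,4.8],"twist": [0,0,0],"grip": 4},{"dp": [0.1,0,4.8],"twist": [0,0,0],"grip": 2.5}], "squeeze": 25}}

```text
time: 2.87
eef_pos: [0.4588, 0.2486, 0.1761]
ee_rot: [0.705, 0.709, 0.0, 0.0]
ft_force: [-0.2, -0.2, -0.6]
opening: 0.0387
finger_force: 0.0
```

>>> {"fn": "step_arm", "kwargs": {"steps": [{"dp": [0,0,0],"twist": [0,0,0],"grip": 1.5},{"dp": [0,0,0],"twist": [0,0,0],"grip": 0.5},{"dp": [0,0,0],"twist": [0,0,0],"grip": 0},{"dp": [0,0,0],"twist": [0,0,0],"grip": 0},{"dp": [0,0,0],"twist": [0,0,0],"grip": 0},{"dp": [0,0,0],"twist": [0,0,0],"grip": 0},{"dp": [0,0,0],"twist": [0,0,0],"grip": 0},{"dp": [0,0,0],"twist": [0,0,0],"grip": 0}], "squeeze": 25}}

```text
time: 3.53
eef_pos: [0.4586, 0.2486, 0.1759]
ee_rot: [0.705, 0.709, 0.0, 0.0]
ft_force: [-1.0, 0.5, 3.3]
opening: 0.0098
finger_force: 25.0
```

Gripped at opening 9.8 mm, matching the 10 mm tab. Lifting straight.

>>> {"fn": "step_arm", "kwargs": {"steps": [{"dp": [0,0,-0.4],"twist": [0,0,0],"grip": 0},{"dp": [0,0,-1.2],"twist": [0,0,0],"grip": 0},{"dp": [0,0,-2.4],"twist": [0,0,0],"grip": 0},{"dp": [0,0,-4],"twist": [0,0,0],"grip": 0},{"dp": [0,0,-6.5],"twist": [0,0,0],"grip": 0},{"dp": [0,0,-9],"twist": [0,0,0],"grip": 0},{"dp": [0,0,-11],"twist": [0,0,0],"grip": 0},{"dp": [0,0,-12],"twist": [0,0,0],"grip": 0}]}}

```text
time: 4.2
eef_pos: [0.4591, 0.2487, 0.2987]
ee_rot: [0.705, 0.709, 0.002, 0.001]
ft_force: [-0.1, 0.3, -2.1]
opening: 0.01
finger_force: 24.9
```

```bash
python3 -c "
from h import *
delta([.565,-.0815,.296],8.35)"
```

```text
t 4.2 at [0.4591 0.2487 0.2987] dp [-33.07  10.44   0.28] tw [ 0.23 -0.04 -8.08] f [-0.1  0.3 -2.1] open 0.01 ff 24.9
```

>>> {"fn": "step_arm", "kwargs": {"steps": [{"dp": [-1,0.3,0],"twist": [0,0,-0.5],"grip": 0},{"dp": [-3,0.9,0],"twist": [0,0,-1],"grip": 0},{"dp": [-5.5,1.7,0],"twist": [0,0,-2],"grip": 0},{"dp": [-8.5,2.7,0],"twist": [0,0,-3],"grip": 0},{"dp": [-11.5,3.6,0],"twist": [0,0,-4],"grip": 0},{"dp": [-14.5,4.5,0],"twist": [0,0,-5],"grip": 0},{"dp": [-17.5,5.5,0],"twist": [0,0,-6],"grip": 0},{"dp": [-20.5,6.5,0],"twist": [0,0,-7],"grip": 0}]}}

```text
time: 4.87
eef_pos: [0.5246, 0.0423, 0.2954]
ee_rot: [0.661, 0.751, -0.0, -0.0]
ft_force: [-0.1, -0.3, -2.7]
opening: 0.0096
finger_force: 24.9
```

>>> {"fn": "step_arm", "kwargs": {"steps": [{"dp": [-2.5,0.6,0],"twist": [0,0,-0.5],"grip": 0},{"dp": [-5,1.2,0],"twist": [0,0,-0.8],"grip": 0},{"dp": [-7.5,1.8,0],"twist": [0,0,-1],"grip": 0},{"dp": [-9.5,2.2,0],"twist": [0,0,-1],"grip": 0},{"dp": [-11,2.4,0],"twist": [0,0,-1],"grip": 0},{"dp": [-12,2.5,0],"twist": [0,0,-1],"grip": 0},{"dp": [-12.3,2.5,0],"twist": [0,0,-1],"grip": 0},{"dp": [-12.3,2.5,0],"twist": [0,0,-1],"grip": 0}]}}

```text
time: 5.53
eef_pos: [0.5648, -0.0751, 0.2956]
ee_rot: [0.654, 0.756, -0.0, -0.0]
ft_force: [0.0, 0.7, -2.2]
opening: 0.0097
finger_force: 24.9
```

Run:
```python
from h import *
delta([.565,-.0815,.296],8.35)
s=grab('scene','s3');w=grab('wrist','w3')
o=np.zeros((600,800,3),np.uint8)
o[:320,:800]=cv2.resize(s['image'][135:235,80:330],None,fx=3.2,fy=3.2,interpolation=3)[:,:,::-1]
o[322:602,:][:278,:600]=cv2.resize(w['image'],(600,450),interpolation=3)[100:378,:,::-1]
cv2.imwrite('pics/c3.png',o)
```

```text
t 5.53 at [ 0.5648 -0.0751  0.2956] dp [-0.64 -0.07 -0.04] tw [-0.02 -0.02 -0.1 ] f [ 0.   0.7 -2.2] open 0.0097 ff 24.9
```

View pics/c3.png

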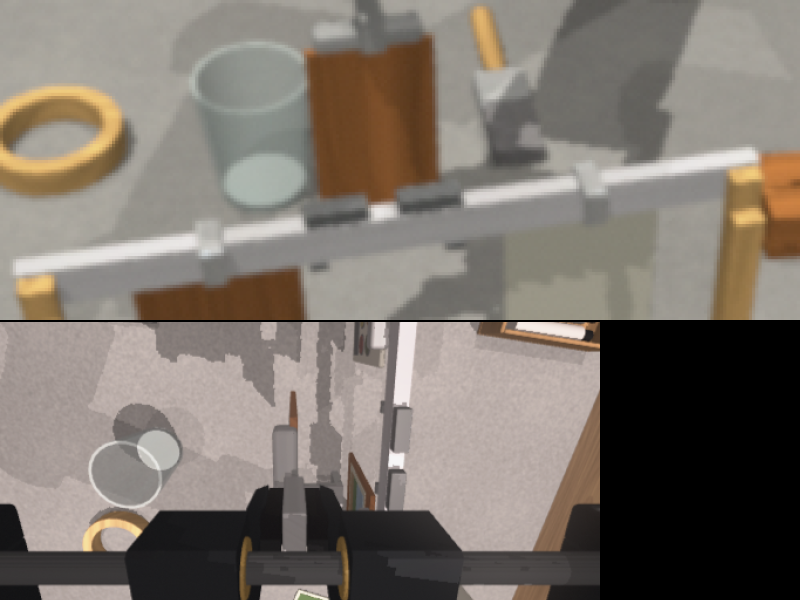

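Run:
```python
from h import *
w=load('w3');k=600/512
W=lambda x,y:((x)/k,(y-222)/k)
print('cam',w['world_from_camera'][:3,3])
for n,p in [('n1',(400,470)),('n2',(400,452)),('Rend',(403,407))]: print(n,atz(w,*W(*p),.21))
s=load('s3')
for n,p in [('n1',(370,204)),('n2',(397,199))]: print(n,atz(s,80+p[0]/3.2,135+p[1]/3.2,.21))
# strip centre line, top edges at strip: front/back
for p in [(392,430),(411,430)]: print('edges',atz(w,*W(*p),.21))
# rail at far end 
for p in [(396,350),(412,350)]: print('rail',atz(w,*W(*p),.2))
# tab top and clip ends of held board
e=r.observe();print(proj(s,[.5648,-.0751,.316])*1)
```

```text
cam [5.54634535e-01 2.63916428e-04 4.41035830e-01]
n1 [ 0.64847473 -0.07727065  0.21      ]
n2 [ 0.64501587 -0.06311274  0.21      ]
Rend [ 0.63900876 -0.02943145  0.21      ]
n1 [ 0.65149886 -0.07756303  0.21      ]
n2 [ 0.6486196  -0.06335946  0.21      ]
edges [ 0.63510221 -0.04729746  0.21      ]
edges [ 0.64897992 -0.04528585  0.21      ]
rail [0.62776042 0.00876154 0.2       ]
rail [0.63911001 0.01041048 0.2       ]
[192.79724253 116.89147969]
```

Notch centre is about (0.646,-0.0705) from both cameras, so the TCP goes to about (0.634,-0.0723). I move over it and then part way down.

>>> {"fn": "step_arm", "kwargs": {"steps": [{"dp": [-0.1,0.5,0],"twist": [0,0,0],"grip": 0},{"dp": [-0.2,1.7,0],"twist": [0,0,0],"grip": 0},{"dp": [-0.4,3.2,0],"twist": [0,0,0],"grip": 0},{"dp": [-0.6,4.8,0],"twist": [0,0,0],"grip": 0},{"dp": [-0.7,6.2,0],"twist": [0,0,0],"grip": 0},{"dp": [-0.7,6.9,0],"twist": [0,0,0],"grip": 0},{"dp": [-0.7,6.9,0],"twist": [0,0,0],"grip": 0},{"dp": [-0.7,6.9,0],"twist": [0,0,0],"grip": 0}]}}

```text
time: 6.3
eef_pos: [0.6342, -0.0714, 0.2954]
ee_rot: [0.654, 0.757, -0.0, -0.0]
ft_force: [-0.5, -0.5, -2.3]
opening: 0.01
finger_force: 24.9
```

```bash
python3 -c "
from h import *
delta([.634,-.0723,.230],8.35)"
```

```text
t 6.3 at [ 0.6342 -0.0714  0.2954] dp [-0.09 -0.03  6.54] tw [-0.02 -0.01 -0.03] f [-0.5 -0.5 -2.3] open 0.01 ff 24.9
```

>>> {"fn": "step_arm", "kwargs": {"steps": [{"dp": [-0.1,0,0.5],"twist": [0,0,0],"grip": 0},{"dp": [-0.1,0,1.5],"twist": [0,0,0],"grip": 0},{"dp": [-0.1,0,2.7],"twist": [0,0,0],"grip": 0},{"dp": [-0.1,0,3.9],"twist": [0,0,0],"grip": 0},{"dp": [-0.1,0,5],"twist": [0,0,0],"grip": 0},{"dp": [-0.1,0,5.8],"twist": [0,0,0],"grip": 0},{"dp": [-0.1,0,6],"twist": [0,0,0],"grip": 0},{"dp": [-0.1,0,6],"twist": [0,0,0],"grip": 0}]}}

```text
time: 6.97
eef_pos: [0.634, -0.073, 0.2352]
ee_rot: [0.654, 0.756, -0.0, -0.0]
ft_force: [0.4, -0.0, -0.7]
opening: 0.0096
finger_force: 24.9
```

Run:
```python
from h import *
delta([.634,-.0723,.230],8.35)
s=grab('scene','s4');d=grab('side','d4')
o=np.zeros((600,800,3),np.uint8)
o[:300,:800]=cv2.resize(s['image'][165:225,120:280],None,fx=5,fy=5,interpolation=3)[:,:,::-1]
o[300:600,:400]=cv2.resize(d['image'][120:180,170:250],None,fx=5,fy=5,interpolation=3)[:,:,::-1]
cv2.imwrite('pics/c4.png',o)
```

```text
t 6.97 at [ 0.634  -0.073   0.2352] dp [0.07 0.01 0.52] tw [-0.06 -0.02 -0.09] f [ 0.4 -0.  -0.7] open 0.0096 ff 24.9
```

View pics/c4.png

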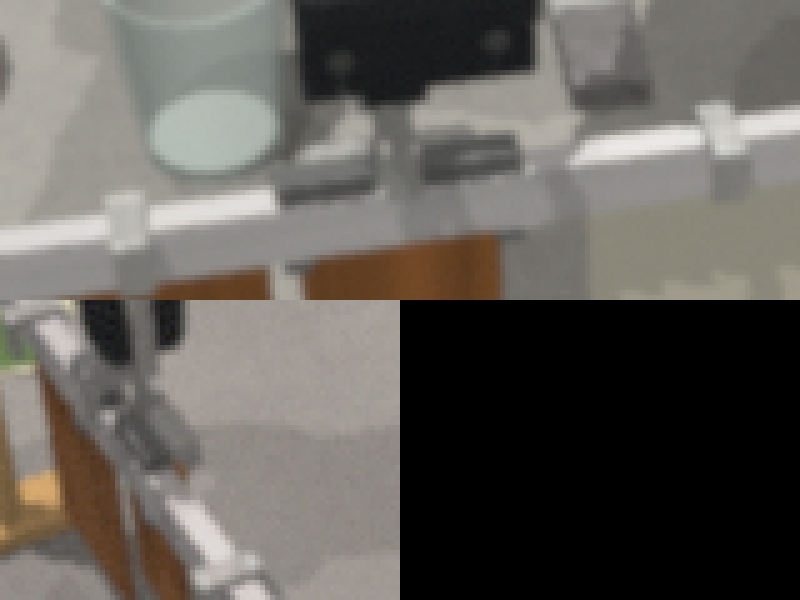

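The hook lip, at about (402,165), sits over the notch between the strip halves at 373 and 424. The left neighbour keeps a clear gap. Now I feel downward.

>>> {"fn": "step_arm", "kwargs": {"steps": [{"dp": [0,0,0.2],"twist": [0,0,0],"grip": 0},{"dp": [0,0,0.4],"twist": [0,0,0],"grip": 0},{"dp": [0,0,0.6],"twist": [0,0,0],"grip": 0},{"dp": [0,0,0.8],"twist": [0,0,0],"grip": 0},{"dp": [0,0,1.0],"twist": [0,0,0],"grip": 0},{"dp": [0,0,1.2],"twist": [0,0,0],"grip": 0},{"dp": [0,0,1.3],"twist": [0,0,0],"grip": 0},{"dp": [0,0,1.4],"twist": [0,0,0],"grip": 0}]}}

```text
time: 7.73
eef_pos: [0.6343, -0.073, 0.2216]
ee_rot: [0.654, 0.756, -0.0, -0.0]
ft_force: [-0.4, -1.0, -1.7]
opening: 0.0094
finger_force: 24.9
```

>>> {"fn": "step_arm", "kwargs": {"steps": [{"dp": [0,0,0.1],"twist": [0,0,0],"grip": 0},{"dp": [0,0,0.2],"twist": [0,0,0],"grip": 0},{"dp": [0,0,0.3],"twist": [0,0,0],"grip": 0},{"dp": [0,0,0.4],"twist": [0,0,0],"grip": 0},{"dp": [0,0,0.5],"twist": [0,0,0],"grip": 0},{"dp": [0,0,0.55],"twist": [0,0,0],"grip": 0},{"dp": [0,0,0.6],"twist": [0,0,0],"grip": 0},{"dp": [0,0,0.6],"twist": [0,0,0],"grip": 0}]}}

```text
time: 8.4
eef_pos: [0.6343, -0.073, 0.2156]
ee_rot: [0.654, 0.756, -0.0, -0.0]
ft_force: [0.1, 0.0, -2.2]
opening: 0.0098
finger_force: 24.9
```

>>> {"fn": "step_arm", "kwargs": {"steps": [{"dp": [0,0,0.05],"twist": [0,0,0],"grip": 0},{"dp": [0,0,0.1],"twist": [0,0,0],"grip": 0},{"dp": [0,0,0.13],"twist": [0,0,0],"grip": 0},{"dp": [0,0,0.16],"twist": [0,0,0],"grip": 0},{"dp": [0,0,0.2],"twist": [0,0,0],"grip": 0},{"dp": [0,0,0.2],"twist": [0,0,0],"grip": 0},{"dp": [0,0,0.2],"twist": [0,0,0],"grip": 0},{"dp": [0,0,0.2],"twist": [0,0,0],"grip": 0}]}}

```text
time: 9.07
eef_pos: [0.6343, -0.073, 0.214]
ee_rot: [0.654, 0.756, 0.0, 0.0]
ft_force: [-2.3, -0.1, 1.2]
opening: 0.0097
finger_force: 24.9
```

Contact came at TCP z 0.214, exactly the notch floor. I press slightly to confirm.

>>> {"fn": "step_arm", "kwargs": {"steps": [{"dp": [0,0,0.05],"twist": [0,0,0],"grip": 0},{"dp": [0,0,0.05],"twist": [0,0,0],"grip": 0},{"dp": [0,0,0.05],"twist": [0,0,0],"grip": 0},{"dp": [0,0,0.05],"twist": [0,0,0],"grip": 0},{"dp": [0,0,0.05],"twist": [0,0,0],"grip": 0},{"dp": [0,0,0.05],"twist": [0,0,0],"grip": 0},{"dp": [0,0,0.05],"twist": [0,0,0],"grip": 0},{"dp": [0,0,0.05],"twist": [0,0,0],"grip": 0}]}}

```text
time: 9.73
eef_pos: [0.6343, -0.073, 0.214]
ee_rot: [0.654, 0.756, 0.0, 0.0]
ft_force: [-4.3, 0.6, 5.2]
opening: 0.0097
finger_force: 24.9
```

The floor is firm. I relax the press and open.

>>> {"fn": "step_arm", "kwargs": {"steps": [{"dp": [0,0,-0.05],"twist": [0,0,0],"grip": 0},{"dp": [0,0,-0.05],"twist": [0,0,0],"grip": 0.9},{"dp": [0,0,-0.05],"twist": [0,0,0],"grip": 1.1},{"dp": [0,0,-0.05],"twist": [0,0,0],"grip": 1.3},{"dp": [0,0,-0.05],"twist": [0,0,0],"grip": 1.8},{"dp": [0,0,-0.05],"twist": [0,0,0],"grip": 2.5},{"dp": [0,0,-0.05],"twist": [0,0,0],"grip": 3},{"dp": [0,0,-0.05],"twist": [0,0,0],"grip": 3.5}], "squeeze": 5}}

```text
time: 10.4
eef_pos: [0.6343, -0.073, 0.2136]
ee_rot: [0.654, 0.756, 0.0, -0.0]
ft_force: [0.2, 0.3, 0.7]
opening: 0.0339
finger_force: 0.0
```

>>> {"fn": "step_arm", "kwargs": {"steps": [{"dp": [0,0,0],"twist": [0,0,0],"grip": 4},{"dp": [0,0,0],"twist": [0,0,0],"grip": 4},{"dp": [0,0,0],"twist": [0,0,0],"grip": 4},{"dp": [0,0,-0.5],"twist": [0,0,0],"grip": 4},{"dp": [0,0,-1.2],"twist": [0,0,0],"grip": 4},{"dp": [0,0,-2.2],"twist": [0,0,0],"grip": 4},{"dp": [0,0,-3.5],"twist": [0,0,0],"grip": 4},{"dp": [0,0,-5],"twist": [0,0,0],"grip": 4}]}}

```text
time: 11.07
eef_pos: [0.6342, -0.073, 0.265]
ee_rot: [0.654, 0.756, 0.0, 0.0]
ft_force: [-0.1, -0.0, 0.7]
opening: 0.0399
finger_force: 0.0
```

>>> {"fn": "step_arm", "kwargs": {"steps": [{"dp": [0,0,-2],"twist": [0,0,0],"grip": 4},{"dp": [0,0,-4],"twist": [0,0,0],"grip": 4},{"dp": [0,0,-6],"twist": [0,0,0],"grip": 4},{"dp": [0,0,-8],"twist": [0,0,0],"grip": 4},{"dp": [0,-2,-9],"twist": [0,0,0],"grip": 4},{"dp": [0,-4,-9],"twist": [0,0,0],"grip": 4},{"dp": [0,-5,-9],"twist": [0,0,0],"grip": 4},{"dp": [0,-5,-9],"twist": [0,0,0],"grip": 4}]}}

```text
time: 11.73
eef_pos: [0.5837, -0.0804, 0.3559]
ee_rot: [0.655, 0.756, 0.0, 0.001]
ft_force: [0.2, 0.6, 0.2]
opening: 0.04
finger_force: 0.0
```

Run:
```python
from h import *
s=grab('scene','s5');d=grab('side','d5')
o=np.zeros((600,800,3),np.uint8)
o[:384,:800]=cv2.resize(s['image'][155:275,80:330],None,fx=3.2,fy=3.2,interpolation=3)[:,:,::-1]
o[386:,:400]=cv2.resize(d['image'][110:210,160:260],None,fx=2.14,fy=2.14,interpolation=3)[:214,:400,::-1] if 0 else cv2.resize(d['image'][110:210,150:337],(400,214),interpolation=3)[:,:,::-1]
cv2.imwrite('pics/c5.png',o)
```

```text
(no output)
```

View pics/c5.png

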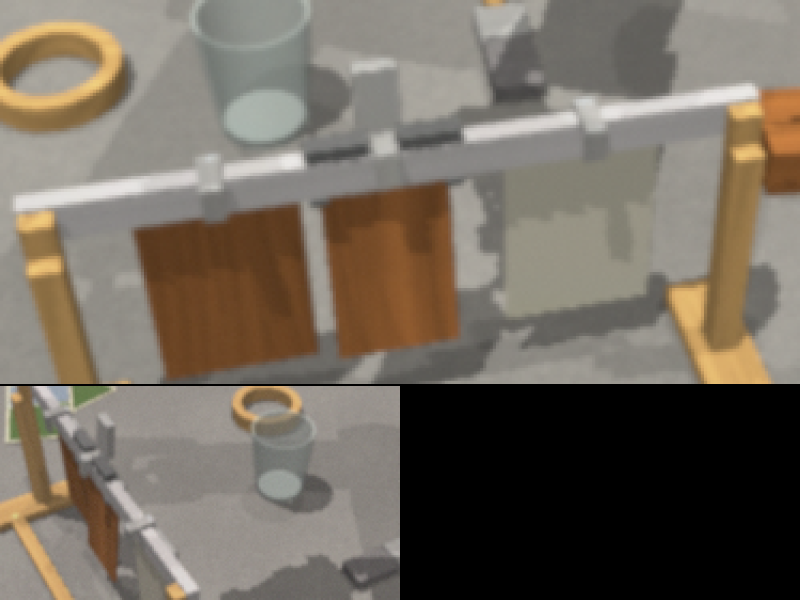

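The board hangs upright in the notch with its hook at (384,145). The neighbours' hooks at (210,185) and (592,125) are where they were, the pot has not moved, and the gripper is clear.

```bash
python3 -c "
from bench import r
print(r.job_done())"
```

```text
the job is handed in; nothing more can be done
None
```

The board hangs by itself with its hook right down in the notch; in the last picture the neighbours and the water pot were undisturbed. I handed the job in at about 12 s on the robot's clock, and the hand-in returned no score.

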